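# Mount the orange sample tube between the centres of a tube spinner

## Robot

A 6-joint arm with a two-finger parallel gripper is mounted at the origin on the work surface. World frame = base frame: x ahead of the robot, y to its left, z up, the work surface at z = 0. Lengths are in m, angles in rad, forces in N, time in s.
With the tool pointing down it reaches from about 0.3 to 0.95 m from the base axis. Payload 3.1 kg.
Tool frame: the origin (TCP) lies at the very end of the fingers, on their centre line; the grasp point (between the pads) lies 19 mm behind it (grip_point_offset is the z of the grasp point in the tool frame, in m); z points along the fingers, y is the direction in which the jaws open and shut (so a half turn about z gives the same grasp; the last joint's range is limited). The gripper opens to 85 mm and grips with 20 to 120 N. Pads are 22 mm wide; open, the fingers measure 114 mm over their backs; the gripper's body (76 mm by 85 mm) begins 54 mm behind the grasp point. The pads swing forward as they close: fully open they stand 13 mm farther back than shut.
Start: joints at [1.129, 0.308, 1.634, -0, 1.2, -0.07], TCP at [0.227, 0.582, 0.231] pointing down, gripper open.
Joint ranges: [-3.06, 3.06], [-0.79, 1.96], [0.05, 2.63], [-1.19, 4.34], [0.05, 2.64], [-2.94, 2.94]. Speed limits (rad/s): [2.79, 2.79, 3.14, 3.14, 3.14, 3.14].

## Interface

Orientations are given as a unit quaternion [w, x, y, z].
In Python, from plant import get_obs, get_image, calibration, sign_off, look_for, regions_of, mark_of, grip_point_offset gives the robot as it stands. The module is installed in compiled form; this text tells all that it offers.
- The arm moves only by the tool jog_arm, never from a script. Its argument "deltas" is a list of rows, each a list of 3 entries, a list of its own where there are three numbers: the opening, from 0 (shut) to 1 (fully open), then the shift along the tool's x, y, z in m, then the turn about the tool's z in rad. A call has 1 to 20 rows; each row shifts and turns the commanded pose from where the row before left it, along the tool's axes as they then stand; what a row does not reach is not made up. A row lasts 1/8 s, in which the tool goes at most 62.5 mm and 10.7 degrees, less where a joint would pass 70% of its speed; a pose out of reach is approached as far as the arm can. A call with a gripper value outside its range is refused whole. The fingers move at their own pace and stop on an object; "squeeze" is the grip in N (left out, the last holds). Time passes only in rows, so rows that do not move let the fingers close. It gives the time, the measured TCP pose, the force and the opening at its end, in the units of the state.
- get_obs(): the state, without advancing time (a new reading comes with each control period).
- get_image(name): name is "scene" or "top" or "wrist"; returns the picture (400x640x3 uint8, blue, green, red); there is no depth.
- calibration(name): a dict with "fx", "fy", "cx", "cy" (pixels), "position" and "rotation" of the camera in the world; the wrist camera has in their place "hand_eye" (4x4, takes a point from camera to tool coordinates, whose origin is the TCP and whose axes are the flange's). Camera axes: x right, y down, z forward; pixel columns grow to the right and rows downward; lengths in m; the calibration is good to about 2 mm. A picture is of the moment at which its call begins: read the wrist's pose just before it. calibration takes no time and is no camera call.
- sign_off(): hands the job in, once; it reports no verdict.
Trained networks look in the newest picture that a camera, given by its name, has taken for a name from the list of things; names that differ only in an ending like _2 or _b are one class to them, and where a whole thing is asked for, a point or a joint stands for the part that bears it (a point fixed in the world has none). Each returns a list of dicts, best first, with "p" (0 to 1); they miss things now and then, are a little off and sometimes report something else, mostly with a low value. They report only what shows in the picture. A call takes as long as a camera call. They do not tell look-alikes from the thing itself.
- look_for(camera, name): "box" ([left, top, right, bottom] in pixels, round what is visible of it).
- regions_of(camera, name): "mask" (400x640 bool, what is visible of it) and "box" ([left, top, right, bottom] in pixels, round what is visible of it).
- mark_of(camera, name): "uv" ([column, row] in pixels: a listed point, or the origin of a listed thing).
The state is a dict: "time": time; "joint_positions": joint angles; "qvel": joint speeds; "effort": joint torques, N m; "position": TCP position; "ee_rot": TCP orientation; "force": force on the tool from outside, world axes, zero at the start; "wrist_torque": the same for the moment, N m; "finger_gap": opening from 0.0 (shut) to 1.0 (fully open).
Only numpy, scipy, OpenCV 4.12 (cv2) and the standard library are available. Lean on these libraries where they do the work, as an engineer would, in place of code of your own. Each camera call takes 0.05 s, during which the arm holds its last target. There are 200 camera calls.

## Task

Take the orange sample tube from the yellow rack and lay it on the black V rests of the tube spinner, pointed end towards the headstock cup. Then slide the blue tailstock up by its black knob until the tube is pushed fully home and held between the cup and the tailstock's centre. Leave the white tube in the rack.

Things in the scene. Friction and masses are not known exactly. Their poses are not given: they have to be found in the camera images.
- orange_tube_center (a point): Centre of the loose orange tube: rigid, 150 mm long, 28 mm thick, 60-130 g, level. y axis: from red cap (recess 20 mm wide, 8 deep) to nose (last 15 mm taper to 10 mm); x, z turn as it rolls. It lies in a V lane of a fixed yellow rack, axis 36 mm above the bench, 30 above the rack floor; the two V rests lie 45 mm either side of the rack's middle, the tube's centre within 8 mm of it.
- white_tube_center (a point): Centre of the loose white tube, same shape, also red-capped, lying in the rack's other lane, 90 mm beside the orange one. Stays there.
- home (a point): Spinner axis point, 60 mm up, where the centre of a fully home tube lies; y axis to the headstock (white, blue cup), z up; a mounted tube's y along it. Base 12 mm thick. Cup: 36 mm outside, mouth 22, rim at y +65 mm; the nose enters 10 mm, so first lay the tube 15-30 mm short (centre y about -22). Black V rests, 10 mm thick, at y +24 and -58 carry it at axis height and centre it from 15 mm off.
- knob (a point): Centre of the tailstock's black knob: upright bar 20 (x) by 22 (y) by 45 mm, centre 99.5 mm up, on a blue block 78 by 40 mm, top 77 mm up. Slides only along the spinner axis, 2 N friction, stays where left. Its steel centre's tip is 50 mm ahead (+y) of the knob. In the frame of home the knob starts at y -197 to -177 mm; about -117 with the tube clamped fully home. Axes as home.
Not all that is in view belongs to the job. There is more than one size of the part that bears orange_tube_center; the job needs the middle-sized.

How it is judged:
By the outcome, as a careful person would: the job done as asked, in the order asked, and still so for the second after the job is handed in, with the robot touching nothing.
It also fails if it takes over 45 s, if anything falls off the work surface, if the arm or the gripper's body presses on something with over 40 N, if the wrist force passes 120 N, or if a joint passes its speed limit or range.

## Working session

There is one attempt and no reset: what is moved stays moved. The work goes in short steps, Python scripts to look and compute and a tool call to move; the robot and the scene stay as the last step left them, time stands still between calls to the robot, and variables do not carry over. Pictures are saved under pics/ and viewed, on a budget of 10 in all, crops included, one or two more only if the job needs it, and the job is handed in when it is done.

Besides the shell and the picture viewer there is one more tool, called after ">>>" in YAML: its name, and indented under it one key for each argument. jog_arm: Moves the arm, as the interface text tells. Its arguments: {"type":"object","properties":{"deltas":{"type":"array"},"squeeze":{"type":"number"}},"required":["deltas"]}

```bash
mkdir -p pics; cat > h.py <<'E'
import numpy as np, cv2
from plant import *
from scipy.spatial.transform import Rotation as R
def cam(n):
    c=calibration(n)
    if 'hand_eye' in c:
        o=get_obs(); q=o['ee_rot']; T=np.eye(4); T[:3,:3]=R.from_quat([q[1],q[2],q[3],q[0]]).as_matrix(); T[:3,3]=o['position']
        M=T@np.array(c['hand_eye']); return c,M[:3,:3],M[:3,3]
    return c,np.array(c['rotation']),np.array(c['position'])
def at(C,uv,z):
    c,Rm,p=C; d=Rm@[(uv[0]-c['cx'])/c['fx'],(uv[1]-c['cy'])/c['fy'],1]
    return p+d*(z-p[2])/d[2]
def proj(C,P):
    c,Rm,p=C; q=Rm.T@(np.array(P)-p); return np.array([c['fx']*q[0]/q[2]+c['cx'],c['fy']*q[1]/q[2]+c['cy']])
E
python3 - <<'E'
from h import *
np.set_printoptions(precision=4,suppress=True)
o=get_obs();print(o['position'],o['ee_rot'],grip_point_offset)
ims=[]
for n in ['scene','top']:
    im=get_image(n);C=cam(n);print(n,C[2],C[0]['fx'])
    for k,z in [('orange_tube_center',.036),('white_tube_center',.036),('home',.06),('knob',.0995)]:
        for m in mark_of(n,k)[:5]: print(k,np.round(m['p'],2),np.array(m['uv']),at(C,m['uv'],z))
    for m in regions_of(n,'orange_tube_center')[:5]:
        print('reg',np.round(m['p'],2),m['box'])
    cv2.imwrite(f'pics/{n}0.png',im)
E
```

```text
[0.2267 0.5816 0.2301] [-0.0003  0.1848  0.9828 -0.0011] -0.0187
scene [0.913  0.5197 0.9723] 425.81215088290026Traceback (most recent call last):
  File "<stdin>", line 8, in <module>
  File "h.py", line 11, in at
    c,Rm,p=C; d=Rm@[(uv[0]-c['cx'])/c['fx'],(uv[1]-c['cy'])/c['fy'],1]
                ~~^~~~~~~~~~~~~~~~~~~~~~~~~~~~~~~~~~~~~~~~~~~~~~~~~~~~
ValueError: matmul: Input operand 1 has a mismatch in its core dimension 0, with gufunc signature (n?,k),(k,m?)->(n?,m?) (size 3 is different from 4)
```

```bash
sed -i "s/    return c,np.array(c\['rotation'\]).*/    q=c['rotation']; return c,R.from_quat([q[1],q[2],q[3],q[0]]).as_matrix(),np.array(c['position'])/" h.py
python3 - <<'E'
from h import *
np.set_printoptions(precision=4,suppress=True)
for n in ['scene','top']:
    im=get_image(n);C=cam(n);print(n,C[2],C[0]['fx'])
    for k,z in [('orange_tube_center',.036),('white_tube_center',.036),('home',.06),('knob',.0995)]:
        for m in mark_of(n,k)[:5]: print(k,np.round(m['p'],2),np.array(m['uv']),at(C,m['uv'],z))
    for m in regions_of(n,'orange_tube_center')[:5]:
        print('reg',np.round(m['p'],2),m['box'])
    cv2.imwrite(f'pics/{n}0.png',im)
E
```

```text
scene [0.913  0.5197 0.9723] 425.81215088290026
orange_tube_center 0.84 [286.3 125.9] [ 0.4332 -0.4748  0.036 ]
orange_tube_center 0.78 [273.6 199.8] [ 0.6141 -0.2077  0.036 ]
orange_tube_center 0.58 [283.2 247.2] [ 0.6646 -0.0509  0.036 ]
white_tube_center 0.93 [291.5 177.2] [ 0.5282 -0.2602  0.036 ]
home 0.62 [410.7 310.1] [0.4959 0.2622 0.06  ]
knob 0.86 [377.4 239.6] [0.4683 0.0836 0.0995]
reg 0.83 [268.0, 235.8, 299.3, 262.7]
reg 0.77 [278.4, 106.3, 293.4, 153.4]
reg 0.68 [252.0, 178.9, 295.0, 211.4]
top [ 0.3372 -0.1015  1.1529] 391.5829399281998
orange_tube_center 0.87 [451.9 247.3] [ 0.428  -0.4962  0.036 ]
orange_tube_center 0.55 [303.  175.9] [ 0.6512 -0.0787  0.036 ]
white_tube_center 0.64 [366.4 213.1] [ 0.534  -0.2594  0.036 ]
home 0.75 [183.1 227. ] [0.5058 0.2622 0.06  ]
knob 0.9 [247.5 232.3] [0.4799 0.0741 0.0995]
reg 0.76 [330.5, 180.1, 377.6, 199.2]
reg 0.73 [412.2, 228.4, 488.7, 260.3]
reg 0.51 [286.3, 167.5, 314.6, 184.6]
```

View pics/scene0.png

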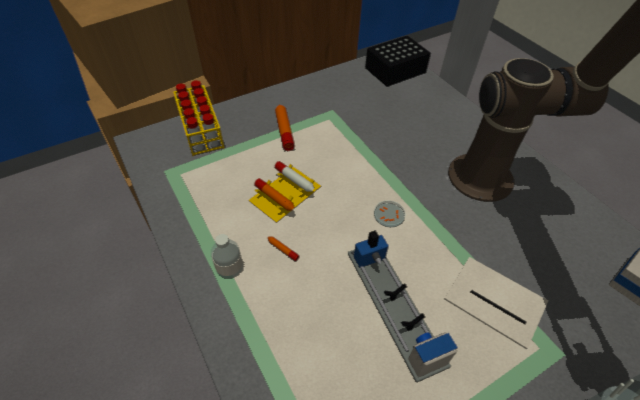

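View pics/top0.png

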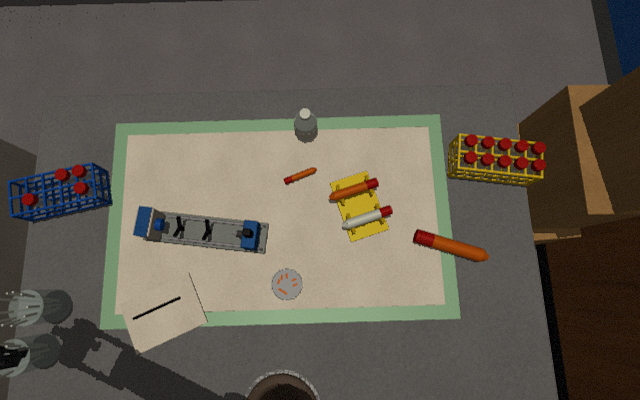

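The top view shows three orange tubes: large at (452,247) on the bench, small at (300,176) on the bench, and one in the yellow rack at (354,190). The rack one fits, being middle-sized and beside the white tube at (367,217). The spinner has its headstock at (145,222) and knob at (248,232).

```bash
python3 - <<'E'
from h import *
np.set_printoptions(precision=4,suppress=True)
for n in ['scene','top']:
    im=get_image(n);C=cam(n)
    for k in ['orange_tube_center','white_tube_center']:
      for m in regions_of(n,k)[:4]:
        mk=np.argwhere(m['mask'])[:,::-1].astype(float)
        P=np.array([at(C,u,.036) for u in mk]);c=P.mean(0);e,v=np.linalg.eigh(np.cov(P[:,:2].T));pr=(P-c)[:,:2]@v
        ext=np.ptp(pr,axis=0); mid=c[:2]+v@((pr.max(0)+pr.min(0))/2)
        print(n,k,round(m['p'],2),'mid',mid,'dir',v[:,1],'len,wid',ext[1],ext[0])
    if n=='top': cv2.imwrite('pics/crop1.png',np.hstack([cv2.resize(im[155:250,275:405],None,fx=3,fy=3,interpolation=2),cv2.resize(im[190:285,130:270],None,fx=2.85,fy=3,interpolation=2)]))
E
```

```text
scene orange_tube_center 0.86 mid [ 0.6049 -0.2281] dir [-0.2608  0.9654] len,wid 0.15334122147735918 0.03319640273712404
scene orange_tube_center 0.79 mid [ 0.6665 -0.0509] dir [-0.3361  0.9418] len,wid 0.100106645889419 0.020087812873606375
scene orange_tube_center 0.68 mid [ 0.4399 -0.4764] dir [0.3227 0.9465] len,wid 0.23269389265269097 0.04302686868607266
scene white_tube_center 0.86 mid [ 0.5214 -0.2624] dir [-0.284   0.9588] len,wid 0.1504126867866221 0.033908194601006664
top orange_tube_center 0.92 mid [ 0.6074 -0.2261] dir [-0.2936  0.9559] len,wid 0.1509315726781048 0.02848116910113479
top orange_tube_center 0.91 mid [ 0.4341 -0.4934] dir [0.3231 0.9464] len,wid 0.21732008366211072 0.0428252458437622
top orange_tube_center 0.66 mid [ 0.6561 -0.0691] dir [-0.332   0.9433] len,wid 0.09643539025139555 0.01961499347329054
top white_tube_center 0.89 mid [ 0.5233 -0.2611] dir [-0.293   0.9561] len,wid 0.14862500870791065 0.028184911203014452
```

View pics/crop1.png

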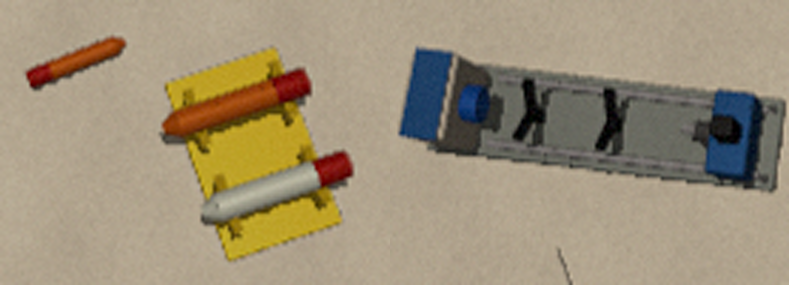

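The crop confirms the rack's orange tube: 151 mm long, with the small one at 98 and the large at 217–230. Its red cap is to the right and its nose points left (world +y). I'll move over the spinner for a wrist look, then go to the rack.

>>> jog_arm:
  deltas:
    - [1,[-0.039,-0.03,-0.017],0]
    - [1,[-0.039,-0.03,-0.017],0]
    - [1,[-0.039,-0.03,-0.017],0]
    - [1,[-0.039,-0.03,-0.017],0]
    - [1,[-0.039,-0.03,-0.017],0]
    - [1,[-0.039,-0.03,-0.017],0]
    - [1,[-0.039,-0.03,-0.017],0]
    - [1,[-0.039,-0.03,-0.017],0]
    - [1,[-0.039,-0.03,-0.017],0]
    - [1,[-0.039,-0.03,-0.017],0]
    - [1,[0,0,0],0]
    - [1,[0,0,0],0]
  squeeze: 50

```text
time: 2.5
position: [0.481, 0.1613, 0.4009]
ee_rot: [-0.001, 0.185, 0.983, 0.0]
force: [-0.3, 0.3, 0.3]
finger_gap: 0.999
```

```bash
python3 - <<'E'
from h import *
np.set_printoptions(precision=4,suppress=True)
C=cam('wrist');im=get_image('wrist');print(get_obs()['position'],C[2])
for k,z in [('home',.06),('knob',.0995)]:
    for m in mark_of('wrist',k)[:3]: print(k,np.round(m['p'],2),np.array(m['uv']),at(C,m['uv'],z))
for n in ['scene','top']:
    get_image(n);D=cam(n)
    for k,z in [('home',.06),('knob',.0995)]:
        for m in mark_of(n,k)[:1]: print(n,k,np.round(m['p'],2),np.array(m['uv']),at(D,m['uv'],z))
cv2.imwrite('pics/w1.png',im)
E
```

```text
[0.4807 0.1617 0.4007] [0.4194 0.1859 0.5429]
home 0.89 [388.1 140.4] [0.4976 0.2654 0.06  ]
knob 0.69 [266.1 176.8] [0.4769 0.0806 0.0995]
scene home 0.75 [375.5 240.3] [0.4538 0.0632 0.06  ]
scene knob 0.72 [378.3 236.2] [0.4604 0.0764 0.0995]
top home 0.76 [184.6 226.1] [0.5082 0.2581 0.06  ]
top knob 0.81 [245.5 230.8] [0.4841 0.0795 0.0995]
```

View pics/w1.png

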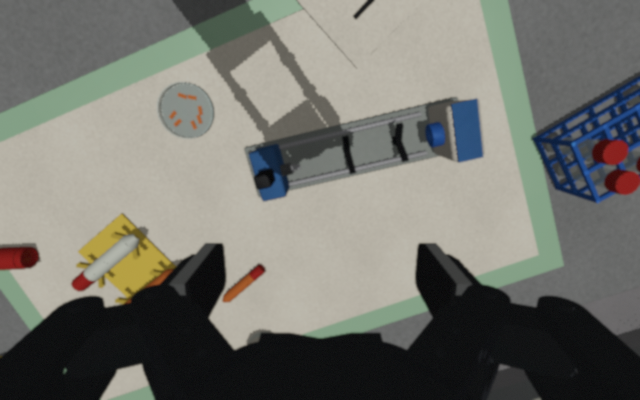

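```bash
cat > ov.py <<'E'
from h import *
def overlay(im,C,hx,hy,yawdeg,ky,s=3,box=(235,85,495,210)):
    a=np.radians(yawdeg); Y=np.array([np.cos(a),np.sin(a),0]); X=np.array([np.sin(a),-np.cos(a),0])
    P=lambda x,y,z: ((proj(C,np.array([hx,hy,0])+x*X+y*Y+[0,0,z])-box[:2])*s).astype(int)
    o=cv2.resize(im[box[1]:box[3],box[0]:box[2]],None,fx=s,fy=s,interpolation=2)
    def poly(pts,c,cl=True): cv2.polylines(o,[np.array([P(*p) for p in pts])],cl,c,1)
    t=np.linspace(0,6.28,30)
    poly([(.018*np.cos(i),.065,.06+.018*np.sin(i)) for i in t],(0,255,255))
    poly([(0,-.058,.06),(0,.065,.06)],(0,255,0),False)
    for y in (.019,.029,-.053,-.063): poly([(.015,y,.06),(0,y,.04),(-.015,y,.06)],(0,0,255),False)
    r=lambda x0,y0,z:[(x0*i,ky+y0*j,z) for i,j in((1,1),(1,-1),(-1,-1),(-1,1))]
    poly(r(.039,.02,.077),(255,0,255)); poly(r(.01,.011,.122),(0,255,0))
    return o
E
python3 - <<'E'
from ov import *
C=cam('wrist');im=get_image('wrist')
o1=overlay(im,C,.4985,.2645,83.4,-.186,s=3); 
D=cam('top');it=get_image('top')
o2=overlay(it,D,.4985,.2645,83.4,-.186,s=3,box=(130,195,275,260))
o=np.zeros((o1.shape[0]+o2.shape[0],o1.shape[1],3),np.uint8);o[:o1.shape[0]]=o1;o[o1.shape[0]:,:o2.shape[1]]=o2
cv2.imwrite('pics/ov1.png',o);print(o.shape)
E
```

```text
(570, 780, 3)
```

View pics/ov1.png

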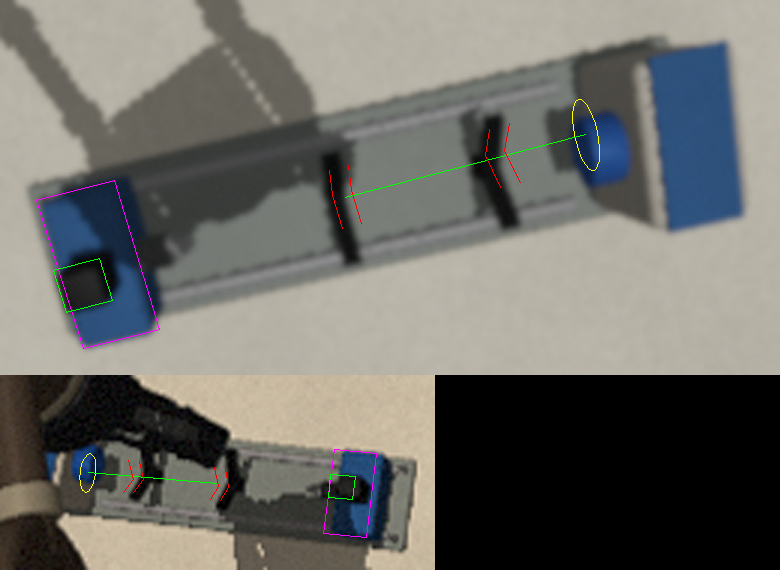

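The wrist overlay fits the block well but the yaw is about 1.7° off, and the top view is offset by several mm. I'll fit the tailstock silhouette in each view.

```bash
cat > fit.py <<'E'
from h import *
from scipy.optimize import minimize
np.set_printoptions(precision=4,suppress=True)
def sil(C,x,y,yaw,sh):
    a=np.radians(yaw);Y=np.array([np.cos(a),np.sin(a),0]);X=np.array([np.sin(a),-np.cos(a),0]);m=np.zeros((1600,2560),np.uint8)
    for (w,l,z0,z1) in sh:
        p=[proj(C,np.array([x,y,z])+i*w*X+j*l*Y) for i in(-1,1) for j in(-1,1) for z in(z0,z1)]
        cv2.fillConvexPoly(m,cv2.convexHull((np.array(p)*4+1.5).round().astype(np.int32)),1)
    return cv2.resize(m.astype(np.float32),(640,400),interpolation=cv2.INTER_AREA)
def fit(C,mask,x0,sh,yaw=None):
    M=mask.astype(np.float32)
    f=lambda p:-np.minimum(M,s:=sil(C,p[0],p[1],p[2] if yaw is None else yaw,sh)).sum()/np.maximum(M,s).sum()
    n=3 if yaw is None else 2
    r=minimize(f,x0[:n],method='Nelder-Mead',options=dict(initial_simplex=np.array([x0[:n]]+[np.array(x0[:n])+np.eye(n)[i]*[.012,.012,5][i] for i in range(n)])))
    return r.x,-r.fun
TS=[(.039,.02,.014,.077),(.01,.011,.077,.122)]
E
python3 - <<'E'
from fit import *
for n in ['scene','top','wrist']:
    C=cam(n);im=get_image(n);g=regions_of(n,'knob')
    for m in g[:1]:
        print(n,m['p'],m['box'],m['mask'].sum(),*fit(C,m['mask'],[.48,.078,82],TS),*fit(C,m['mask'],[.48,.078],TS,81.8))
    t=regions_of(n,'white_tube_center')
    for m in t[:1]:
        print(' white',m['p'],fit(C,m['mask'],[.523,-.261,107],[(.014,.066,.022,.05),(.005,.075,.034,.038)]))
    if n!='scene':
        # base/rail edges
        pass
E
```

```text
white 0.78 (array([  0.5212,  -0.2584, 104.8579]), np.float64(0.7011259198188782))
top 0.77 [234.4, 217.9, 259.0, 248.3] 538 [ 0.4805  0.0749 82.1214] 0.8365662693977356 [0.4798 0.0755] 0.8350989818572998
 white 0.91 (array([  0.5237,  -0.2604, 106.4324]), np.float64(0.863734781742096))
wrist 0.92 [248.8, 142.7, 303.2, 198.3] 1802 [ 0.4787  0.0791 82.3952] 0.8798714280128479 [0.4785 0.0789] 0.8803443908691406
 white 0.97 (array([  0.5238,  -0.2599, 106.9354]), np.float64(0.9208645820617676))
```

>>> jog_arm:
  deltas:
    - [1,[-0.0323,-0.0396,0.02],0]
    - [1,[-0.0323,-0.0396,0.02],0]
    - [1,[-0.0323,-0.0396,0.02],0]
    - [1,[-0.0323,-0.0396,0.02],0]
    - [1,[-0.0323,-0.0396,0.02],0]
    - [1,[-0.0323,-0.0396,0.02],0]
    - [1,[-0.0323,-0.0396,0.02],0]
    - [1,[-0.0323,-0.0396,0.02],0]
    - [1,[0,0,0.008],0.18]
    - [1,[0,0,0.008],0.18]
    - [1,[0,0,0.008],0.18]
    - [1,[0,0,0.008],0.18]
    - [1,[0,0,0.008],0.18]
    - [1,[0,0,0],0]
    - [1,[0,0,0],0]

```text
time: 5.38
position: [0.6073, -0.228, 0.2015]
ee_rot: [0.0, 0.593, 0.805, 0.0]
force: [0.4, -0.1, -0.8]
finger_gap: 0.997
```

```bash
python3 - <<'E'
from fit import *
T=[(.014,.06,.022,.05),(.005,.075,.034,.038)]
o=get_obs();q=o['ee_rot'];Rt=R.from_quat([q[1],q[2],q[3],q[0]]).as_matrix();print(o['position'],'yyaw',np.degrees(np.arctan2(Rt[1,1],Rt[0,1])),o['joint_positions'])
for n in ['wrist','top']:
    C=cam(n);im=get_image(n)
    for m in regions_of(n,'orange_tube_center')[:4]:
        if m['p']<.3: continue
        f=fit(C,m['mask'],[.607,-.227,107],T); print(n,m['p'],m['box'],*f)
        d=np.array([*f[0][:2],.12])-o['position'];print(' tool shift to it',Rt.T@d)
    if n=='wrist':cv2.imwrite('pics/w2.png',im)
E
```

```text
[ 0.6073 -0.228   0.2015] yyaw 17.27443738579248 [-0.4263  0.38    1.6001  0.      1.1611 -0.7278]
wrist 0.8 [123.3, 265.1, 166.9, 306.4] [  0.607  -0.227 107.   ] 0.0
 tool shift to it [ 0.0011 -0.      0.0815]
wrist 0.79 [412.7, 0.7, 437.7, 90.8] [  0.607  -0.227 107.   ] 0.0
 tool shift to it [ 0.0011 -0.      0.0815]
wrist 0.7 [305.4, 92.2, 334.1, 249.7] [  0.6045  -0.2204 107.2082] 0.8731958866119385
 tool shift to it [ 0.0082 -0.0004  0.0815]
top 0.89 [415.4, 230.6, 488.5, 263.5] [  0.607  -0.227 107.   ] 0.0
 tool shift to it [ 0.0011 -0.      0.0815]
top 0.79 [287.5, 165.1, 316.6, 182.4] [  0.607  -0.227 107.   ] 0.0
 tool shift to it [ 0.0011 -0.      0.0815]
```

View pics/w2.png

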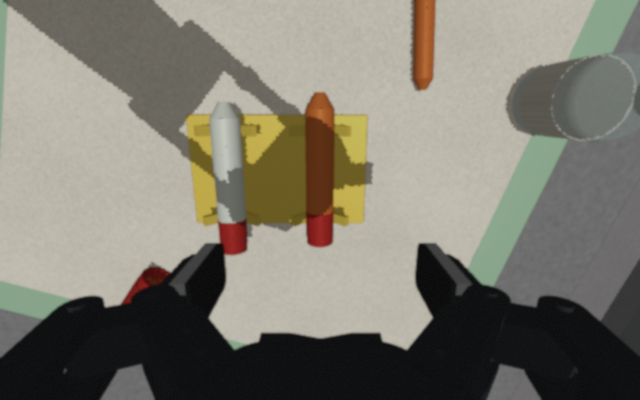

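The wrist view shows the orange tube at column 320 (rows 92–246), centred between the fingers with its nose up (tool +x). The white tube is at (230,178). I'll shift 5 mm along, descend and grip.

>>> jog_arm:
  deltas:
    - [0.75,[0.005,0,0.03],0]
    - [0.75,[0,0,0.045],0]
    - [0.75,[0,0,0.045],0]
    - [0.75,[0,0,0.04],0]
    - [0.75,[0,0,0.0235],0]
    - [0.75,[0,0,0],0]
    - [0.75,[0,0,0],0]
    - [0,[0,0,0],0]
    - [0,[0,0,0],0]
    - [0,[0,0,0],0]
    - [0,[0,0,0],0]
    - [0,[0,0,0],0]
    - [0,[0,0,0],0]
  squeeze: 50

```text
time: 7.2
position: [0.6053, -0.224, 0.0196]
ee_rot: [0.0, 0.593, 0.805, -0.001]
force: [-3.4, -2.1, 5.9]
finger_gap: 0.31
```

>>> jog_arm:
  deltas:
    - [0,[0,0,-0.02],0]
    - [0,[0,0,-0.04],0]
    - [0,[0,0,-0.055],0]
    - [0,[0,0,-0.055],0]
    - [0,[0.0528,0.0043,0],0]
    - [0,[0.0528,0.0043,0],0]
    - [0,[0.0528,0.0043,0],0]
    - [0,[0.0528,0.0043,0],0]
    - [0,[0.0528,0.0043,0],0]
    - [0,[0.0528,0.0043,0],0]
    - [0,[0.0528,0.0043,0],0]
    - [0,[0.0528,0.0043,0],0]
    - [0,[0.0528,0.0043,0],0]
    - [0,[0,0,0],0.147]
    - [0,[0,0,0],0.147]
    - [0,[0,0,0],0.147]
    - [0,[0,0,0],0]
    - [0,[0,0,0],0]

```text
time: 9.45
position: [0.5028, 0.2425, 0.1885]
ee_rot: [0.0, 0.755, 0.656, 0.001]
force: [-0.1, 0.3, -0.8]
finger_gap: 0.31
```

```bash
python3 - <<'E'
from fit import *
from ov import overlay
o=get_obs();q=o['ee_rot'];Rt=R.from_quat([q[1],q[2],q[3],q[0]]).as_matrix();p=np.array(o['position']);print(p,'xyaw',np.degrees(np.arctan2(Rt[1,0],Rt[0,0])),o['finger_gap'])
C=cam('wrist');im=get_image('wrist')
for m in regions_of('wrist','orange_tube_center')[:3]:
    print('tube',m['p'],m['box'])
for m in mark_of('wrist','orange_tube_center')[:2]: 
    u=at(C,m['uv'],p[2]+.019);print('mark',m['p'],m['uv'],'in tool',Rt.T@(u-p))
# expected pixel of nose and cap end if tube centred on TCP
for x in(.075,-.075): print(x,proj(C,p+Rt@[x,0,-.019]))
o1=overlay(im,C,.504,.263,82,-.186,s=1,box=(0,0,640,400));cv2.imwrite('pics/w3.png',o1)
E
```

```text
[0.5028 0.2425 0.1885] xyaw 81.97930410361074 0.309625074429743
tube 0.8 [289.8, 76.3, 357.8, 339.4]
tube 0.71 [255.7, 0.4, 384.5, 332.1]
mark 0.91 [323.2, 259.2] in tool [ 0.005   0.0005 -0.019 ]
0.075 [322.3889  85.4275]
-0.075 [321.7172 408.217 ]
```

View pics/w3.png

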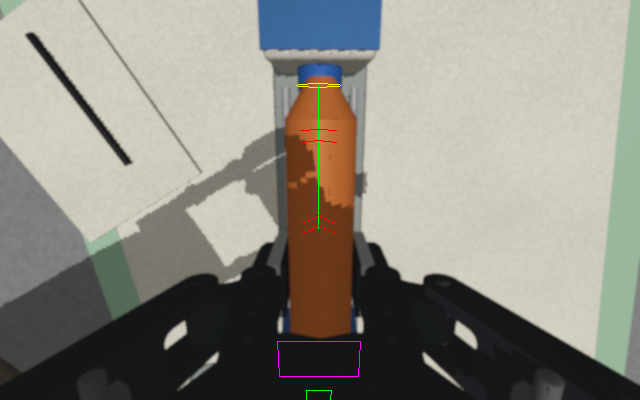

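The tube is held straight and sits about 5 mm noseward of the TCP. The cup (300–341, row 66) is centred on the tube's column. I'll check the home y with the updated parameters on the unobstructed earlier pictures.

```bash
python3 - <<'E'
from ov import *
c=calibration('wrist');T=np.eye(4);T[:3,:3]=R.from_quat([.185,.983,0,-.001]).as_matrix();T[:3,3]=[.4807,.1617,.4007]
M=T@np.array(c['hand_eye']);C=(c,M[:3,:3],M[:3,3])
o1=overlay(cv2.imread('pics/w1.png'),C,.504,.263,82,-.186,s=3)
o2=overlay(cv2.imread('pics/top0.png'),cam('top'),.504,.263,82,-.186,s=3,box=(130,195,275,260))
o3=overlay(cv2.imread('pics/scene0.png'),cam('scene'),.504,.263,82,-.186,s=2,box=(340,225,465,320))
o=np.zeros((o1.shape[0]+195,780,3),np.uint8);o[:o1.shape[0]]=o1;o[375:,:o2.shape[1]]=o2;o[375:565,440:690]=o3[:190]
cv2.imwrite('pics/ov2.png',o)
E
```

```text
(no output)
```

View pics/ov2.png

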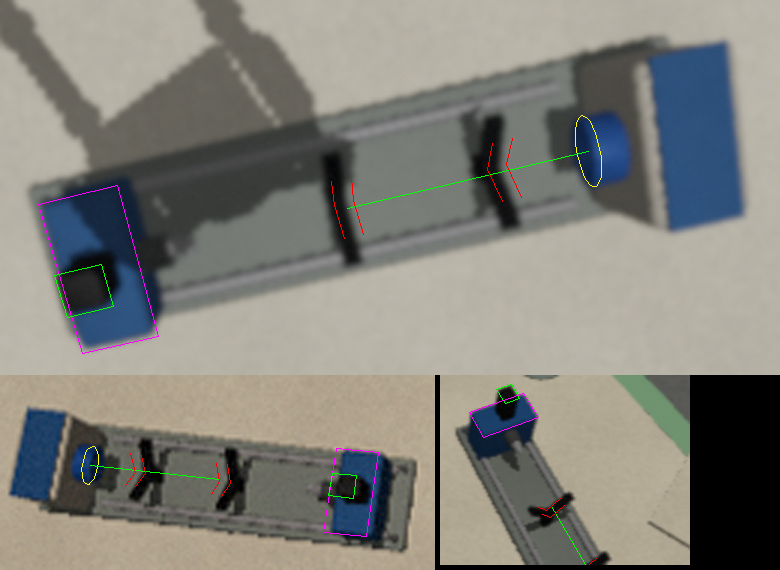

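>>> jog_arm:
  deltas:
    - [0,[-0.0095,-0.0017,0.03],0]
    - [0,[0,0,0.045],0]
    - [0,[0,0,0.04],0]
    - [0,[0,0,0.018],0]
    - [0,[0,0,0.008],0]
    - [0,[0,0,0.003],0]
    - [0,[0,0,0],0]
    - [0,[0,0,0],0]

```text
time: 10.6
position: [0.5006, 0.2336, 0.045]
ee_rot: [0.0, 0.755, 0.655, 0.001]
force: [0.6, 0.2, -0.7]
finger_gap: 0.31
```

```bash
python3 - <<'E'
from fit import *
o=get_obs();print(o['position'],o['force'],o['wrist_torque'])
im=get_image('wrist');s=get_image('scene')
cv2.imwrite('pics/w4.png',np.hstack([cv2.resize(im[0:300,180:460],(370,396)),cv2.resize(s[215:345,330:470],(426,396),interpolation=2)]))
E
```

```text
[0.5006 0.2336 0.045 ] [ 0.6339  0.2166 -0.6731] [ 0.0263 -0.0215  0.0291]
```

View pics/w4.png

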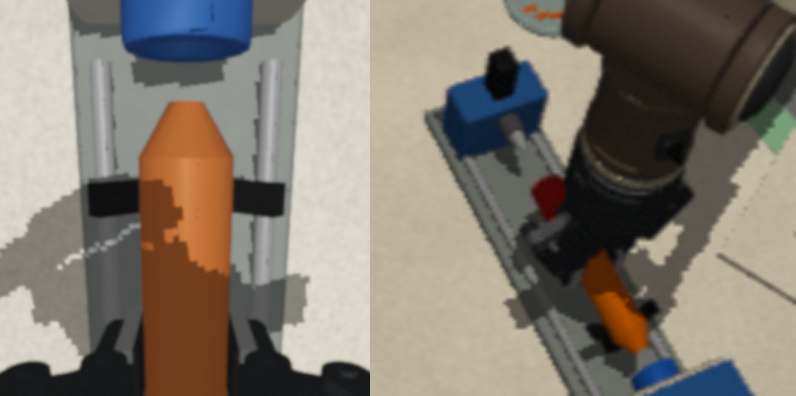

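The nose is about 13 mm short of the cup rim and centred on it (columns 186 and 187 in the crop), and it sits over the front rest. I'll lower the last bit and release.

>>> jog_arm:
  deltas:
    - [0,[0,0,0.0015],0]
    - [0,[0,0,0],0]
    - [0.45,[0,0,0],0]
    - [0.6,[0,0,0],0]
    - [0.7,[0,0,0],0]
    - [0.7,[0,0,0],0]
    - [0.7,[0,0,-0.02],0]
    - [0.7,[0,0,-0.05],0]
    - [0.7,[0,0,-0.06],0]
    - [0.7,[-0.04,0,-0.04],0]
    - [0.7,[-0.055,0,-0.02],0]
    - [0.7,[-0.055,0,0],0]
    - [0.7,[-0.055,0,0],0]
    - [0.7,[0,0,0],0]
    - [0.7,[0,0,0],0]

```text
time: 12.58
position: [0.4707, 0.0305, 0.2323]
ee_rot: [-0.0, 0.756, 0.655, 0.0]
force: [-0.2, 0.1, 0.1]
finger_gap: 0.699
```

```bash
python3 - <<'E'
from fit import *
o=get_obs();q=o['ee_rot'];Rt=R.from_quat([q[1],q[2],q[3],q[0]]).as_matrix();p=np.array(o['position']);print(p,o['finger_gap'])
C=cam('wrist');im=get_image('wrist')
for k,z in (('knob',.0995),('orange_tube_center',.06)):
    for m in mark_of('wrist',k)[:2]: print(k,m['p'],m['uv'],u:=at(C,m['uv'],z),Rt.T@(u-p))
for m in regions_of('wrist','knob')[:1]:
    f=fit(C,m['mask'],[.479,.0775,82],TS);print(m['p'],f)
cv2.imwrite('pics/w5.png',im)
E
```

```text
[0.4707 0.0305 0.2323] 0.6990490752567698
knob 0.96 [320.2, 136.3] [0.4764 0.0748 0.0995] [ 0.0446 -0.0006  0.1328]
orange_tube_center 0.66 [489.2, 227.1] [ 0.6394 -0.0473  0.06  ] [-0.0531  0.1781  0.1723]
```

View pics/w5.png

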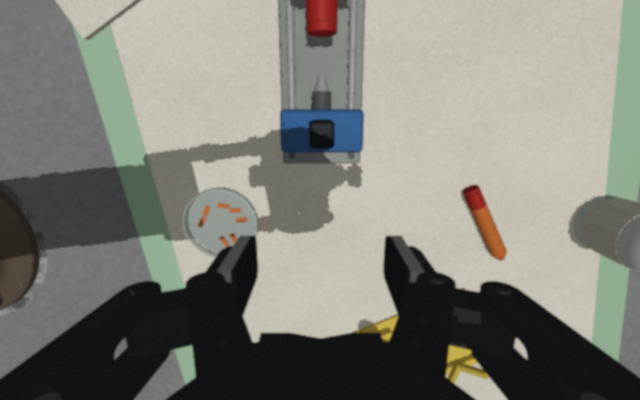

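The tube lies straight on the rests: its cap at (321,17) lines up with the steel centre at (321,82), and the knob is at (321,133). Next I'll grip the knob.

>>> jog_arm:
  deltas:
    - [0.7,[0.045,0,0.0],0]
    - [0.7,[0,0,0.04],0]
    - [0.7,[0,0,0.045],0]
    - [0.7,[0,0,0.04],0]
    - [0.7,[0,0,0.017],0]
    - [0.7,[0,0,0],0]
    - [0,[0,0,0],0]
    - [0,[0,0,0],0]
    - [0,[0,0,0],0]
    - [0,[0,0,0],0]
    - [0,[0,0,0],0]
    - [0,[0,0,0],0]
  squeeze: 50

```text
time: 14.28
position: [0.4782, 0.0749, 0.0921]
ee_rot: [0.001, 0.756, 0.655, 0.001]
force: [-0.7, 0.4, 6.0]
finger_gap: 0.225
```

>>> jog_arm:
  deltas:
    - [0,[0.006,0,0],0]
    - [0,[0.008,0,0],0]
    - [0,[0.008,0,0],0]
    - [0,[0.008,0,0],0]
    - [0,[0.008,0,0],0]
    - [0,[0.008,0,0],0]
    - [0,[0.006,0,0],0]
    - [0,[0,0,0],0]

```text
time: 15.28
position: [0.4856, 0.1266, 0.0921]
ee_rot: [0.001, 0.755, 0.655, 0.001]
force: [-1.2, 0.8, 6.7]
finger_gap: 0.228
```

>>> jog_arm:
  deltas:
    - [0,[0.004,0,0],0]
    - [0,[0.004,0,0],0]
    - [0,[0.003,0,0],0]

```text
time: 15.65
position: [0.487, 0.1367, 0.0921]
ee_rot: [0.001, 0.755, 0.655, 0.001]
force: [-0.8, -3.3, 6.9]
finger_gap: 0.227
```

>>> jog_arm:
  deltas:
    - [0,[0.003,0,0],0]
    - [0,[0.002,0,0],0]

```text
time: 15.9
position: [0.4877, 0.1411, 0.0921]
ee_rot: [0.001, 0.755, 0.655, 0.0]
force: [-1.0, -6.8, 8.1]
finger_gap: 0.226
```

>>> jog_arm:
  deltas:
    - [0,[0.0015,0,0],0]
    - [0,[0,0,0],0]

```text
time: 16.15
position: [0.4877, 0.1414, 0.0921]
ee_rot: [0.002, 0.755, 0.656, -0.001]
force: [-2.9, -8.1, 7.0]
finger_gap: 0.227
```

>>> jog_arm:
  deltas:
    - [0,[0.0015,0,0],0]
    - [0,[0,0,0],0]

```text
time: 16.4
position: [0.4877, 0.1417, 0.0921]
ee_rot: [0.002, 0.755, 0.656, -0.002]
force: [-2.8, -12.4, 9.7]
finger_gap: 0.225
```

```bash
python3 - <<'E'
from fit import *
o=get_obs();print(o['position'],o['force'])
s=get_image('scene');w=get_image('wrist')
cv2.imwrite('pics/w6.png',np.hstack([cv2.resize(w[0:300,180:460],(370,396)),cv2.resize(s[215:345,330:470],(426,396),interpolation=2)]))
E
```

```text
[0.4877 0.1417 0.0921] [ -2.7571 -12.3631   9.7099]
```

View pics/w6.png

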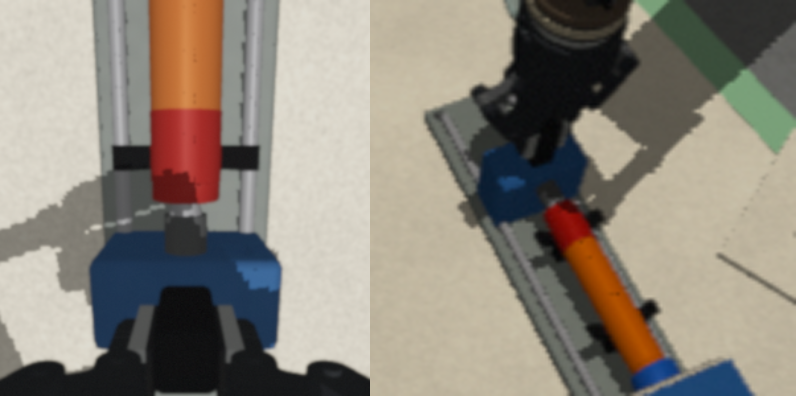

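The tailstock has stalled at y=0.1415 with force rising, and the nose looks to be in the cup. I'll push a little harder to confirm it's home, then release.

>>> jog_arm:
  deltas:
    - [0,[0.002,0,0],0]
    - [0,[0.001,0,0],0]
    - [0,[0,0,0],0]
  squeeze: 70

```text
time: 16.88
position: [0.4877, 0.142, 0.0921]
ee_rot: [0.004, 0.755, 0.656, -0.004]
force: [-3.2, -20.6, 11.7]
finger_gap: 0.223
```

>>> jog_arm:
  deltas:
    - [0,[-0.0025,0,0],0]
    - [0,[-0.002,0,0],0]
    - [0,[0,0,0],0]

```text
time: 17.25
position: [0.4877, 0.1415, 0.0921]
ee_rot: [0.002, 0.755, 0.655, -0.0]
force: [-2.2, -7.0, 8.3]
finger_gap: 0.223
```

Still pressing forward at 7 N, so I'll open and lift clear.

>>> jog_arm:
  deltas:
    - [0.35,[0,0,0],0]
    - [0.5,[0,0,0],0]
    - [0.65,[0,0,0],0]
    - [0.65,[0,0,0],0]
    - [0.65,[0,0,-0.03],0]
    - [0.65,[0,0,-0.05],0]
    - [0.65,[0,0,-0.05],0]
    - [0.65,[-0.03,0,-0.04],0]
    - [0.65,[-0.03,0,-0.03],0]
    - [0.65,[0,0,0],0]
    - [0.65,[0,0,0],0]

```text
time: 18.62
position: [0.4777, 0.0846, 0.2892]
ee_rot: [-0.001, 0.756, 0.655, -0.0]
force: [-0.3, -0.3, -0.4]
finger_gap: 0.648
```

```bash
python3 - <<'E'
from fit import *
o=get_obs();print(o['time'],o['position'],o['force'])
C=cam('wrist');w=get_image('wrist')
for m in mark_of('wrist','knob')[:1]:print('knob',m['p'],at(C,m['uv'],.0995))
for k in('home','orange_tube_center'):
  for m in mark_of('wrist',k)[:2]:print(k,m['p'],m['uv'],at(C,m['uv'],.06))
s=get_image('scene')
cv2.imwrite('pics/w7.png',np.hstack([cv2.resize(w[0:260,200:440],(370,400)),cv2.resize(s[140:345,240:470],(428,400),interpolation=2)]))
E
```

```text
18.625 [0.4777 0.0846 0.2892] [-0.3255 -0.2702 -0.4242]
knob 0.63 [0.4892 0.1426 0.0995]
orange_tube_center 0.64 [459.9, 247.2] [ 0.6381 -0.041   0.06  ]
```

View pics/w7.png

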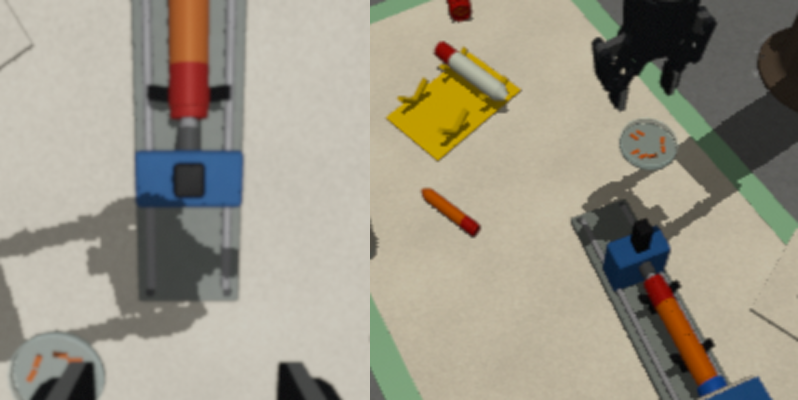

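The nose is in the cup, the centre is in the cap, and everything is in line. The knob at y=0.1426 matches the expected clamped position (about 0.144), and the white tube is still in the rack.

```bash
python3 -c "from plant import *; print(sign_off())"
```

```text
the job is handed in; nothing more can be done
None
```

The middle-sized orange tube is now held in the spinner between the headstock cup and the tailstock centre, and the job is handed in at about 18.6 s. I laid it on the V rests with its nose about 13 mm short of the cup rim. I then slid the tailstock up by the knob until it stopped hard, with the force rising to about 20 N and no further movement.

**Last checks:**
- **Position:** the nose is in the cup, the steel centre is in the cap recess, and tube and tailstock are in line. The knob was at y = 0.1426 m, against about 0.144 m expected for fully home.
- **Surroundings:** the white tube is still in the rack and the gripper is clear of everything.

**What disagreed or failed:** the cameras differed by 3–10 mm on the spinner's position, so I relied on the wrist views and the hard stop. In the last view, the network missed the home point and reported only the small decoy as the orange tube. I judged the mounted tube by eye from the picture.

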